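Swap the stain-care bottles back into their own drip dishes

TASK

The three stain-care bottles on the worktop are standing in each other's drip dishes. Change them round so that the brown dropper bottle stands in the round dish, the stout white tablet bottle in the square dish and the slim stain stick in the oblong dish, each upright in the middle of its dish; a dish takes one bottle at a time, and the round cork mat is free for parking one on the way. Do not knock a bottle over, mind the wall cabinet that overhangs the back half of the worktop, and leave the flat wax tin and the dark red thread reel just behind them where they stand.

Things in the scene. Friction and masses are not known exactly. Their poses are not given: they have to be found in the camera images.
- dropper_bottle: Small brown glass bottle with a black dropper cap, the thinnest of the three: 83 mm high, about 45 g; body about 25 mm across up to 50 mm, above that a cap and bulb about 18 mm across. Stands upright, loose. Origin: centre of its underside; z along its axis, up.
- tablet_bottle: Stout white bottle with a white ribbed screw cap, 37 mm across all the way up, 78 mm high, 60 g. Stands upright, loose. Origin: centre of its underside; z along its axis, up.
- stick: Slim straight stain-remover stick, white with a green cap, 29 mm across, 99 mm high, the tallest of the three, 60 g. Stands upright, loose. Origin: centre of its underside; z along its axis, up.
- round_dish: Round white ceramic drip dish, 70 mm across outside, 60 mm inside, rim 10 mm high, inner floor 4 mm above its underside. Fixed to the worktop. Origin: centre of its underside; z up.
- square_dish: Square white ceramic drip dish, 74 x 74 mm outside, 64 x 64 mm inside, rim 10 mm high, inner floor 4 mm above its underside. Fixed to the worktop. Origin: centre of its underside; z up.
- oblong_dish: Oblong white ceramic drip dish, 104 mm (its x) by 62 mm (its y) outside, 94 x 52 mm inside, rim 10 mm high, inner floor 4 mm above its underside. Fixed to the worktop. Origin: centre of its underside; z up.
- cork_mat: Flat round cork mat, 80 mm across, 4 mm thick, no rim; empty at the start: the parking spot. Fixed to the worktop. Origin: centre of its underside, so its top is 4 mm above. The mat and the three dishes stand in one row along the front edge of the worktop; behind them, from about x = 0.57 m on, the wall cabinet with its light rail hangs 0.55 m above the worktop, so an arm that swings round its base at full length can strike it.
- tin: Bystander: flat round green tin of wax, 70 mm across, 25 mm high, loose; must not be shifted. Origin: centre of its underside.
- reel: Bystander: wooden reel of dark red thread standing on end, 29 mm across, 40 mm high, loose; must not be shifted. Origin: centre of its underside.
Mind the look-alikes: they are no part of the job. Leave any blue or purple look-alike of the stick alone.

How it is judged:
At the end, for the whole second after the job is handed in: Dropper bottle in the round dish, tablet bottle in the square dish, stain stick in the oblong dish: each within 15 mm of the middle of its dish, standing on the dish's floor, upright within about 7 degrees, released and at rest (horizontal distance between dropper_bottle and round_dish below 0.015 m and z of dropper_bottle in the frame of round_dish between 0 and 0.009 m and angle between each of dropper_bottle, tablet_bottle, stick's own z axis and vertical below 0.12 rad and linear speed of each of dropper_bottle, tablet_bottle, stick below 0.02 m/s and angular speed of each of dropper_bottle, tablet_bottle, stick below 0.2 rad/s and horizontal distance between tablet_bottle and square_dish below 0.015 m and z of tablet_bottle in the frame of square_dish between 0 and 0.009 m and horizontal distance between stick and oblong_dish below 0.015 m and z of stick in the frame of oblong_dish between 0 and 0.009 m); the robot touches nothing.
It fails at once if the dropper bottle is knocked over (leans more than about 45 degrees) (angle between dropper_bottle's own z axis and vertical above 0.8 rad).
It fails at once if the tablet bottle is knocked over (leans more than about 45 degrees) (angle between tablet_bottle's own z axis and vertical above 0.8 rad).
It fails at once if the stain stick is knocked over (leans more than about 45 degrees) (angle between stick's own z axis and vertical above 0.8 rad).
It fails at once if the flat wax tin is shifted by more than 30 mm (distance of tin from where it was at the start of the episode above 0.03 m).
It fails at once if the thread reel is shifted by more than 30 mm (distance of reel from where it was at the start of the episode above 0.03 m).
It also fails if it takes over 93 s, if anything falls off the work surface, if the arm or the gripper's body presses on something with over 40 N, if the wrist force passes 120 N, or if a joint passes its speed limit or range.

ROBOT

A 6-joint arm with a two-finger parallel gripper is mounted at the origin on a cart in front of the work surface, level with it; the furniture and walls round the work are solid. World frame = base frame: x ahead of the robot, y to its left, z up, the work surface at z = 0. Lengths are in m, angles in rad, forces in N, time in s.
With the tool pointing down it reaches from about 0.375 to 0.825 m from the base axis. Payload 5.5 kg.
Tool frame: the origin (TCP) lies at the very end of the fingers, on their centre line; the grasp point (between the pads) lies 19 mm behind it; z points along the fingers, y is the line along which they close (so a half turn about z gives the same grasp; the last joint's range is limited). The gripper opens to 85 mm and grips with 20 to 120 N. Pads are 22 mm wide; open, the fingers measure 114 mm over their backs; the gripper's body (76 mm by 85 mm) begins 54 mm behind the grasp point. The pads swing forward as they close: fully open they stand 13 mm farther back than shut.
Start: joints at [1.254, 0.314, -0.047, 1.21, 0, 1.571], TCP at [0.187, 0.57, 0.202] pointing down, gripper open.
Joint ranges: [-2.67, 2.67], [-0.69, 1.73], [-1.03, 1.25], [-2.08, 2.16], [-1.42, 1.45], [-3.14, 3.14]. Speed limits (rad/s): [2.39, 2.39, 3.01, 3.14, 3.14, 3.14].

INTERFACE

Orientations are given as a unit quaternion [x, y, z, w].
In Python, from workcell import robot gives the robot as it stands. The module is installed in compiled form; this text tells all that it offers.
- The arm moves only by the tool apply_moves, never from a script. Its argument "moves" is a list that holds one entry, the list of rows, each a list of 5 numbers: the closure, from 0 (fully open) to 1 (shut), then the shift along the world's x, y, z in units of 30 mm (1.0 is 30 mm), then the turn about the world's z in units of 5 degrees (1.0 is 5 degrees). A call has exactly 8 rows; each row is the pose to reach, as a shift and turn from the pose commanded when the call began; what a row does not reach only later rows make up. A row lasts 1/12 s, in which the tool goes at most 41.7 mm and 7.16 degrees, less where a joint would pass 70% of its speed; a pose out of reach is approached as far as the arm can. A call with a gripper value outside its range is refused whole. The fingers move at their own pace and stop on an object; the grip force is fixed at half the most. Time passes only in rows, so rows that repeat a pose let the fingers close, or fill a call up. It gives the time, the measured TCP pose, the force, the opening and the grip force at its end, in the units of the state.
- robot.get_obs(): the state, without advancing time (a new reading comes with each control period).
- robot.read_camera(name): name is "side" or "top" or "wrist"; returns the picture (420x560x3 uint8, red, green, blue); there is no depth.
- robot.get_calibration(name): a dict with "fx", "fy", "cx", "cy" (pixels), "k1" (the pictures are not rectified: a ray, as slopes to the right and down, at radius r is drawn at 1 + k1 r^2 times it, then the intrinsics apply), "T" (4x4, takes a point from camera to world coordinates); the wrist camera has in their place "mount" (4x4, takes a point from camera to tool coordinates, whose origin is the TCP and whose axes are the flange's). Camera axes: x right, y down, z forward; pixel columns grow to the right and rows downward; lengths in m; the calibration is good to about 2 mm. A picture is of the moment at which its call begins: read the wrist's pose just before it. get_calibration takes no time and is no camera call.
- robot.hand_in(): hands the job in; it is judged then, once.
Trained networks look in the newest picture that a camera, given by its name, has taken for a name from the list of things; names that differ only in an ending like _2 or _b are one class to them, and where a whole thing is asked for, a point or a joint stands for the part that bears it (a point fixed in the world has none). Each returns a list of dicts, best first, with "conf" (0 to 1); they miss things now and then, are a little off and sometimes report something else, mostly with a low value. They report only what shows in the picture. A call takes as long as a camera call. They do not tell look-alikes from the thing itself.
- robot.masks_of(camera, label): "mask" (420x560 bool, what is visible of it) and "point" ([row, column] in pixels, amid what is visible of it).
The state is a dict: "time": time; "joints": joint angles; "dq": joint speeds; "tau": joint torques, N m; "ee_pos": TCP position; "tool_rot": TCP orientation; "wrist_force": force on the tool from outside, world axes, zero at the start; "moment": the same for the moment, N m; "finger_gap": finger opening in m; "grasp_force": force on a finger pad.
Only numpy, scipy, OpenCV 4.12 (cv2) and the standard library are available. Lean on these libraries where they do the work, as an engineer would, in place of code of your own. Each camera call takes 0.05 s, during which the arm holds its last target. There are 200 camera calls.

## Working session

There is one attempt and no reset: what is moved stays moved. The work goes in short steps, Python scripts to look and compute and a tool call to move; the robot and the scene stay as the last step left them, time stands still between calls to the robot, and variables do not carry over. Pictures are saved under pics/ and viewed, at most 17 in all, crops included, and the job is handed in when it is done.

Besides the shell and the picture viewer there is one more tool, called as a command line: name --argument value ..., lists and objects as JSON in quotes. apply_moves: Moves the arm, as the interface text tells. Its arguments: {"type":"object","properties":{"moves":{"type":"array","items":{"type":"array","items":{"type":"array","items":{"type":"number"}}}}},"required":["moves"]}

```bash
mkdir -p pics; cat > h.py <<'E'
import numpy as np, cv2
from workcell import robot
from scipy.spatial.transform import Rotation as R
def save(cam,n):
    im=robot.read_camera(cam); cv2.imwrite(f'pics/{n}.png',im[:,:,::-1]); return im
def camT(cam,o=None):
    c=robot.get_calibration(cam)
    if 'T' in c: return c,np.array(c['T'])
    o=o or robot.get_obs(); T=np.eye(4); T[:3,:3]=R.from_quat(o['tool_rot']).as_matrix(); T[:3,3]=o['ee_pos']
    return c,T@np.array(c['mount'])
def ray(cam,u,v,o=None):
    c,T=camT(cam,o); a=np.array([(u-c['cx'])/c['fx'],(v-c['cy'])/c['fy']]); b=a.copy()
    for _ in range(20): b=a/(1+c['k1']*(b@b))
    return T[:3,3],T[:3,:3]@np.array([b[0],b[1],1])
def at(cam,u,v,z,o=None):
    p,d=ray(cam,u,v,o); return p+d*(z-p[2])/d[2]
def proj(cam,P,o=None):
    c,T=camT(cam,o); q=np.linalg.inv(T)@np.append(P,1); b=q[:2]/q[2]; b=b*(1+c['k1']*(b@b)); return b[0]*c['fx']+c['cx'],b[1]*c['fy']+c['cy']
E
python3 - <<'E'
from h import *
o=robot.get_obs(); print({k:np.round(v,3).tolist() for k,v in o.items()})
for cam in('top','side'):
    save(cam,cam+'0'); c,T=camT(cam); print(cam,c['fx'],c['k1'],T.round(2).tolist())
    for n,z in(('dropper_bottle',.04),('tablet_bottle',.04),('stick',.05),('round_dish',.008),('square_dish',.008),('oblong_dish',.008),('cork_mat',.004),('tin',.025),('reel',.04)):
        for m in robot.masks_of(cam,n):
            if m['conf']<.3: continue
            ys,xs=np.nonzero(m['mask']); print(n,round(m['conf'],2),'px',xs.min(),xs.max(),ys.min(),ys.max(),at(cam,(xs.min()+xs.max())/2,(ys.min()+ys.max())/2,z)[:2].round(3))
E
```

```text
{'time': 0.0, 'joints': [1.254, 0.314, -0.048, 1.21, 0.0, 1.571], 'dq': [-0.002, -0.001, -0.0, -0.0, -0.002, -0.002], 'tau': [-0.003, -53.959, 33.975, 0.019, -0.0, 0.0], 'ee_pos': [0.187, 0.57, 0.202], 'tool_rot': [0.158, 0.987, -0.001, -0.0], 'wrist_force': [0.393, 0.183, -0.236], 'moment': [-0.06, 0.014, 0.004], 'grasp_force': 0.0, 'finger_gap': 0.085}
top 430.1087075621122 -0.075396914127273 [[-0.02, -0.97, 0.23, 0.32], [-1.0, 0.02, -0.01, -0.04], [0.0, -0.23, -0.97, 1.0], [0.0, 0.0, 0.0, 1.0]]
dropper_bottle 0.38 px 156 169 174 187 [0.609 0.216]
tablet_bottle 0.65 px 129 154 237 258 [0.452 0.257]
stick 0.82 px 389 413 198 218 [ 0.531 -0.333]
stick 0.81 px 384 405 229 247 [ 0.462 -0.312]
stick 0.71 px 416 441 231 250 [ 0.455 -0.389]
stick 0.58 px 345 364 231 250 [ 0.458 -0.222]
round_dish 0.76 px 335 363 229 258 [ 0.458 -0.216]
square_dish 0.84 px 262 298 234 270 [ 0.441 -0.056]
oblong_dish 0.57 px 131 160 228 276 [0.446 0.257]
cork_mat 0.68 px 203 236 233 266 [0.45  0.085]
tin 0.55 px 304 331 171 200 [ 0.594 -0.147]
reel 0.44 px 155 170 172 188 [0.61  0.216]
reel 0.34 px 275 285 246 258 [ 0.437 -0.055]
side 509.754828175116 -0.17320310476528986 [[-0.98, -0.1, 0.17, 0.32], [-0.2, 0.44, -0.88, 0.95], [0.01, -0.89, -0.45, 0.54], [0.0, 0.0, 0.0, 1.0]]
dropper_bottle 0.81 px 314 325 188 221 [ 0.44  -0.066]
tablet_bottle 0.89 px 275 297 260 308 [0.453 0.249]
stick 0.86 px 316 329 152 190 [ 0.458 -0.237]
stick 0.74 px 321 330 141 175 [ 0.462 -0.33 ]
stick 0.71 px 297 307 138 173 [ 0.527 -0.333]
stick 0.59 px 328 338 133 168 [ 0.449 -0.393]
round_dish 0.53 px 309 333 185 195 [ 0.456 -0.213]
square_dish 0.75 px 301 336 211 229 [ 0.439 -0.052]
oblong_dish 0.64 px 255 318 290 318 [0.449 0.262]
cork_mat 0.68 px 285 323 242 264 [0.448 0.086]
tin 0.62 px 247 275 184 204 [ 0.588 -0.121]
reel 0.57 px 195 211 259 285 [0.602 0.247]
```

```bash
cd pics; python3 -c "
import cv2,numpy as np
print([cv2.imread(f'{n}0.png').shape for n in('top','side')])"
```

```text
[(420, 560, 3), (420, 560, 3)]
```

View pics/top0.png

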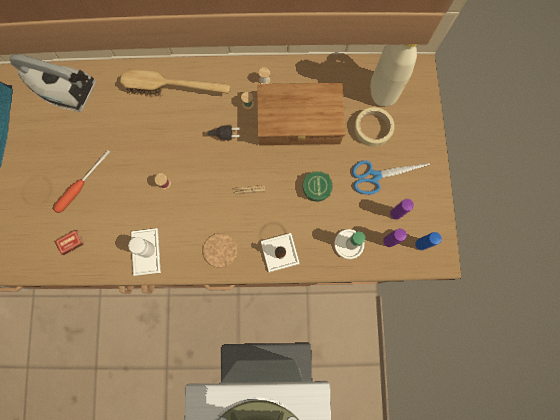

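View pics/side0.png

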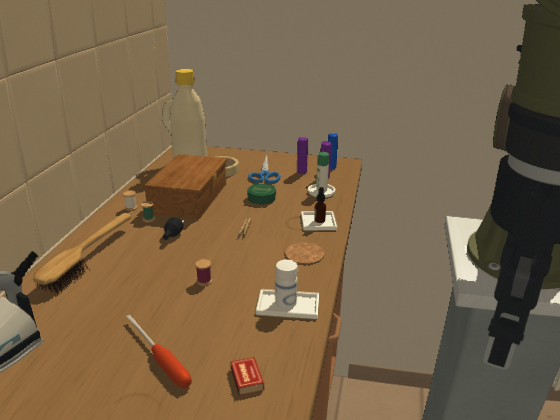

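The top view shows the tablet bottle in the oblong dish (142,248), the free cork mat (220,250), the dropper bottle in the square dish (281,252) and the green-capped stick in the round dish (353,240). The purple and blue sticks at 395,238 / 402,209 / 428,241 are look-alikes, the tin is at (317,186) and the reel at (162,181). The side view agrees with this.

Plan: tablet→mat, stick→oblong, dropper→round, tablet→square.

apply_moves --moves '[[[0, 1, -1.2, 0, 0], [0, 2, -2.4, 0, 0], [0, 3, -3.5, 0, 0], [0, 4, -4.7, 0, 0], [0, 5, -5.9, 0, 0], [0, 5.5, -6.5, 0, 0], [0, 6, -7.1, 0, 0], [0, 6, -7.1, 0, 0]]]'

```text
time: 1.67
ee_pos: [0.3698, 0.3532, 0.2026]
tool_rot: [0.161, 0.987, -0.001, 0.001]
wrist_force: [-0.4, 0.5, 0.0]
finger_gap: 0.0859
grasp_force: 0.0
```

```bash
cat >> h.py <<'E'
def look(names,n=None,cam='wrist'):
    o=robot.get_obs(); im=save(cam,n) if n else robot.read_camera(cam)
    print('tcp',o['ee_pos'],'q',np.round(o['tool_rot'],3),'gap',o['finger_gap'],'t',o['time'],'j',np.round(o['joints'],2))
    for nm,z in names:
        for m in robot.masks_of(cam,nm):
            if m['conf']<.3: continue
            ys,xs=np.nonzero(m['mask']); print(nm,round(m['conf'],2),'px',xs.min(),xs.max(),ys.min(),ys.max(),at(cam,(xs.min()+xs.max())/2,(ys.min()+ys.max())/2,z,o)[:2].round(4))
    return o
E
python3 - <<'E'
from h import *
look([('tablet_bottle',.08),('oblong_dish',.01),('cork_mat',.004)],'w1')
E
```

```text
tcp [0.36981417 0.35319841 0.20263307] q [ 0.161  0.987 -0.001  0.001] gap 0.08594366046015045 t 1.6667 j [ 0.76  0.15 -0.26  1.17 -0.    1.09]
tablet_bottle 0.89 px 202 245 245 307 [0.4357 0.2659]
oblong_dish 0.65 px 188 271 209 294 [0.4413 0.2583]
cork_mat 0.6 px 80 138 264 316 [0.4467 0.0836]
```

View pics/w1.png

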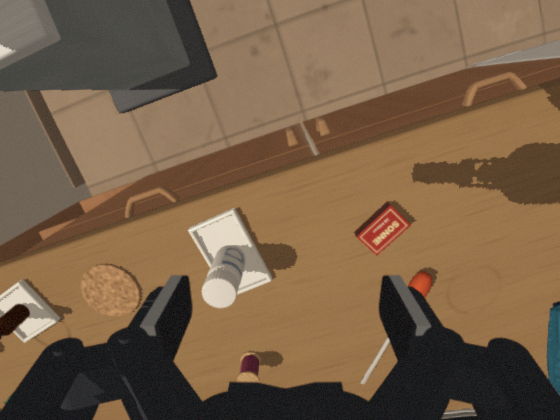

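The wrist view shows the tablet bottle's cap top at about (220,290), its base at about (234,258) in the oblong dish, the cork mat at (110,290), the square dish at the left edge and the reel at (249,365).

```bash
python3 - <<'E'
from h import *
o=robot.get_obs()
print(at('wrist',220,291,.082,o)[:2],at('wrist',230,253,.01,o)[:2],at('wrist',110,290,.004,o)[:2])
# fit: axis position for full bottle silhouette, using each camera's mask
def fit(cam,label,rad,h,x0,o=None,pick=0):
    pass
for u,v in((189,231),(238,209),(271,279),(225,296)): print(at('wrist',u,v,.01,o)[:2])
print('top cap',at('top',135,243,.082)[:2], 'side cap',at('side',287,267,.082)[:2])
for z in (.004,.082): print(proj('top',(.445,.258,z)),proj('side',(.445,.258,z)),proj('wrist',(.445,.258,z),o))
E
```

```text
[0.44671875 0.26195735] [0.44020137 0.26356798] [0.44481413 0.09087832]
[0.39830004 0.22774514]
[0.39064591 0.29279691]
[0.4894715  0.29892311]
[0.49497393 0.23516671]
top cap [0.45650965 0.25827318] side cap [0.44922531 0.26061339]
(np.float64(145.4822848518235), np.float64(252.6756327674371)) (np.float64(289.0447079417033), np.float64(304.5798776970736)) (np.float64(227.96452239012845), np.float64(255.38719101350114))
(np.float64(134.84202049498035), np.float64(248.29568664326504)) (np.float64(289.8452364983803), np.float64(266.4552682192592)) (np.float64(215.7571552137731), np.float64(290.6302032574965))
```

apply_moves --moves '[[[0, 0.7, -0.8, 0, 0], [0, 1.3, -1.6, 0, 0], [0, 2, -2.4, 0, 0], [0, 2.57, -3.07, 0, 0], [0, 2.57, -3.07, -1, 0], [0, 2.57, -3.07, -2, 0], [0, 2.57, -3.07, -2.3, 0], [0, 2.57, -3.07, -2.3, 0]]]'

```text
time: 2.53
ee_pos: [0.4414, 0.2648, 0.1308]
tool_rot: [0.157, 0.988, -0.002, -0.002]
wrist_force: [-0.5, 0.6, 0.5]
finger_gap: 0.0855
grasp_force: 0.0
```

```bash
python3 - <<'E'
from h import *
o=look([('tablet_bottle',.08),('oblong_dish',.01),('cork_mat',.004)],'w2')
print(proj('wrist',(.446,.261,.082),o),proj('wrist',(.446,.261,.004),o))
E
```

```text
tcp [0.44137488 0.26478086 0.13084727] q [ 0.157  0.988 -0.002 -0.002] gap 0.085513013316412 t 2.5333 j [ 0.54  0.2  -0.36  1.01  0.    0.86]
tablet_bottle 0.91 px 251 301 184 258 [0.4416 0.2577]
oblong_dish 0.76 px 226 330 134 243 [0.4373 0.2588]
cork_mat 0.84 px 79 155 212 284 [0.4472 0.0851]
(np.float64(282.33127622418266), np.float64(226.17760396337565)) (np.float64(283.39041706756757), np.float64(194.65615696838435))
```

View pics/w2.png

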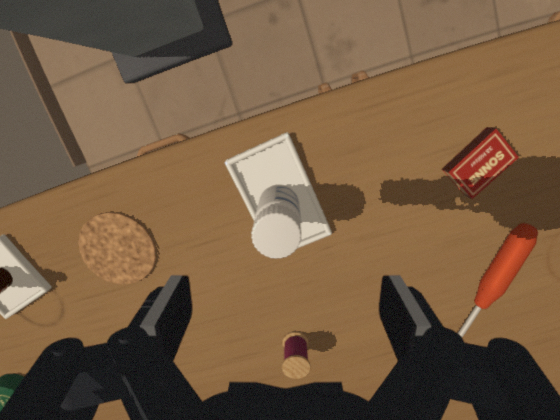

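The tablet bottle's cap is at (277,233) and the oblong dish corners are at (226,165), (288,134), (330,232) and (270,262 est.). The reel at (296,355) is clear of the fingers.

```bash
python3 - <<'E'
from h import *
o=robot.get_obs(); print(o['ee_pos'])
print(at('wrist',277,232,.082,o)[:2],at('wrist',117,247,.004,o)[:2])
c=[at('wrist',u,v,.01,o)[:2] for u,v in((226,164),(289,134),(331,232))]; print(c,(c[0]+c[2])/2)
E
```

```text
[0.44475704 0.26639526 0.1351014 ]
[0.45450239 0.25713071] [0.45143457 0.08527311]
[array([0.40650996, 0.22338378]), array([0.39889512, 0.28512764]), array([0.49949185, 0.29503836])] [0.45300091 0.25921107]
```

apply_moves --moves '[[[0, 0.28, -0.23, -0.5, 0], [0, 0.28, -0.23, -1.5, 0], [0, 0.28, -0.23, -2.5, 0], [0, 0.28, -0.23, -3.27, 0], [0, 0.28, -0.23, -3.27, 0], [1, 0.28, -0.23, -3.27, 0], [1, 0.28, -0.23, -3.27, 0], [1, 0.28, -0.23, -3.27, 0]]]'

```text
time: 3.4
ee_pos: [0.4542, 0.2593, 0.0376]
tool_rot: [0.158, 0.987, 0.001, 0.002]
wrist_force: [0.1, 0.2, -0.3]
finger_gap: 0.0515
grasp_force: 0.0
```

apply_moves --moves '[[[1, 0, 0, 0, 0], [1, 0, 0, 0, 0], [1, 0, 0, 0, 0], [1, 0, 0, 0, 0], [1, 0, 0, 0, 0], [1, 0, 0, 0.4, 0], [1, 0, 0, 0.8, 0], [1, 0, 0, 1.2, 0]]]'

```text
time: 4.07
ee_pos: [0.4526, 0.2583, 0.0725]
tool_rot: [0.158, 0.987, 0.0, 0.0]
wrist_force: [0.6, -0.5, -0.5]
finger_gap: 0.0342
grasp_force: 59.4
```

```bash
python3 - <<'E'
from h import *
o=look([('tablet_bottle',.08)],'s3','side')
im=cv2.imread('pics/s3.png')[100:340,180:380]; cv2.imwrite('pics/s3c.png',cv2.resize(im,None,fx=2.4,fy=2.4))
E
```

```text
tcp [0.45263383 0.25827141 0.0725169 ] q [0.158 0.987 0.    0.   ] gap 0.034152074598724595 t 4.0667 j [ 0.52  0.26 -0.43  0.88  0.    0.84]
tablet_bottle 0.92 px 275 297 242 292 [0.4514 0.258 ]
```

View pics/s3c.png

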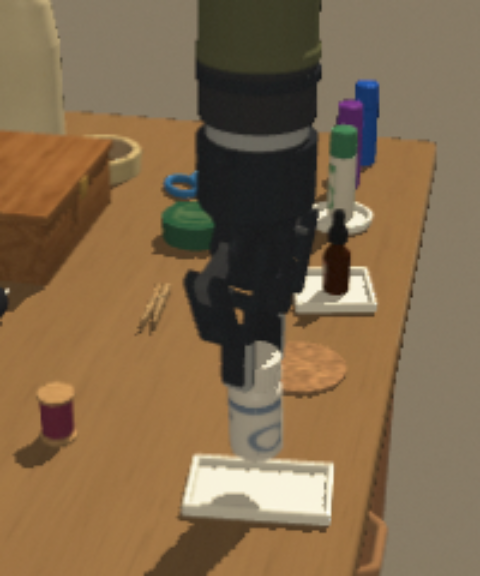

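The bottle is held upright, about 35 mm above the oblong dish.

apply_moves --moves '[[[1, 0, -0.9, 0, 0], [1, 0, -2, 0, 0], [1, 0, -3.1, 0, 0], [1, 0, -4.2, 0, 0], [1, -0.1, -5.2, 0, 0], [1, -0.1, -5.73, 0, 0], [1, -0.1, -5.73, -0.5, 0], [1, -0.1, -5.73, -0.9, 0]]]'

```text
time: 4.83
ee_pos: [0.45, 0.0851, 0.0442]
tool_rot: [0.159, 0.987, 0.0, 0.001]
wrist_force: [0.2, 0.6, -1.2]
finger_gap: 0.0341
grasp_force: 59.6
```

apply_moves --moves '[[[1, 0, 0, -0.15, 0], [1, 0, 0, -0.27, 0], [1, 0, 0, -0.27, 0], [0, 0, 0, -0.27, 0], [0, 0, 0, -0.27, 0], [0, 0, 0, -0.27, 0], [0, 0, 0, -0.27, 0], [0, 0, 0, -0.27, 0]]]'

```text
time: 5.5
ee_pos: [0.4494, 0.0864, 0.0361]
tool_rot: [0.158, 0.988, 0.0, -0.0]
wrist_force: [0.3, -0.6, 0.0]
finger_gap: 0.0854
grasp_force: 0.0
```

apply_moves --moves '[[[0, 0, 0, 0, 0], [0, 0, 0, 0.6, 0], [0, 0, 0, 1.3, 0], [0, 0, 0, 2.3, 0], [0, 0, 0, 3.3, 0], [0, 0, 0, 4.3, 0], [0, 0, 0, 4.3, 0], [0, 0, 0, 4.3, 0]]]'

```text
time: 6.17
ee_pos: [0.451, 0.0866, 0.1669]
tool_rot: [0.158, 0.987, 0.001, 0.002]
wrist_force: [-0.4, 0.2, -0.5]
finger_gap: 0.0854
grasp_force: 0.0
```

```bash
python3 - <<'E'
from h import *
o=look([('tablet_bottle',.08),('cork_mat',.004)],None,'side')
o=look([('tablet_bottle',.08),('cork_mat',.004),('dropper_bottle',.08),('square_dish',.01),('oblong_dish',.01),('stick',.1)],'w4')
E
```

```text
tcp [0.45103322 0.08657552 0.16687206] q [0.158 0.987 0.001 0.002] gap 0.08543772392815473 t 6.1667 j [ 0.19  0.07 -0.43  1.07  0.    0.51]
tablet_bottle 0.7 px 296 315 213 256 [0.4381 0.1443]
cork_mat 0.94 px 285 323 244 264 [0.4478 0.0901]
tcp [0.44847171 0.08607113 0.16398073] q [ 0.158  0.987 -0.    -0.001] gap 0.08528372108449596 t 6.3167 j [ 0.19  0.07 -0.44  1.07 -0.    0.51]
tablet_bottle 0.89 px 258 301 164 225 [0.4403 0.084 ]
cork_mat 0.9 px 244 322 141 211 [0.444 0.085]
dropper_bottle 0.86 px 114 165 202 249 [ 0.4293 -0.0352]
square_dish 0.85 px 107 204 167 257 [ 0.4374 -0.0525]
oblong_dish 0.63 px 404 493 64 185 [0.4434 0.253 ]
stick 0.68 px 115 164 201 248 [ 0.4239 -0.0233]
stick 0.61 px 0 10 326 349 [ 0.4859 -0.2009]
stick 0.55 px 0 47 259 314 [ 0.4437 -0.1483]
```

View pics/w4.png

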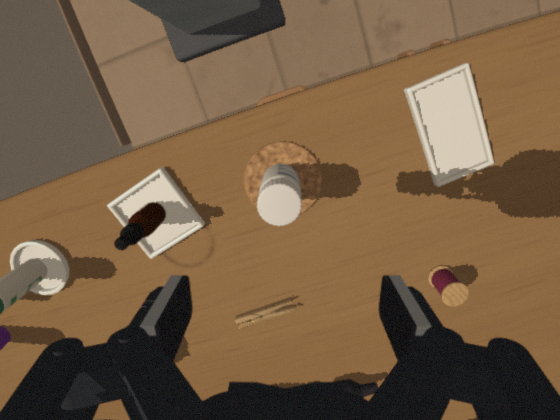

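The tablet bottle stands upright on the mat (cap 279,203; mat centre 283,178). The oblong dish is now empty, with corners near (404,89), (469,64), (494,163) and (437,187).

```bash
python3 - <<'E'
from h import *
o=robot.get_obs(); o['ee_pos']=[.4495,.086,.164]; o['tool_rot']=[.158,.987,0,0]
c=[at('wrist',u,v,.01,o)[:2] for u,v in((404,89),(469,64),(494,163),(437,187))]; print(np.round(c,3).tolist(),np.mean(c,0))
print('tablet',at('wrist',279,203,.082,o)[:2],'mat',at('wrist',283,177,.004,o)[:2])
c=[at('wrist',u,v,.01,o)[:2] for u,v in((107,207),(160,168),(204,222),(151,258))]; print('sq',np.round(c,3).tolist(),np.mean(c,0))
print('dropper body bottom',at('wrist',153,215,.0,o)[:2],'bulb',at('wrist',121,243,.087,o)[:2])
E
```

```text
[[0.4, 0.218], [0.396, 0.282], [0.497, 0.292], [0.503, 0.231]] [0.44903504 0.25581271]
tablet [0.44743514 0.08154965] mat [0.4463528  0.08470496]
sq [[0.417, -0.1], [0.398, -0.028], [0.465, -0.008], [0.486, -0.081]] [ 0.44141753 -0.05419908]
dropper body bottom [ 0.44303389 -0.06167154] bulb [ 0.43800575 -0.05325172]
```

apply_moves --moves '[[[0.35, 0.1, -1, 0, 0], [0.35, 0.1, -2.2, 0, 0], [0.35, 0.1, -3.5, 0, 0], [0.35, 0.2, -4.8, 0, 0], [0.35, 0.2, -6.1, 0, 0], [0.35, 0.2, -7.4, 0, 0], [0.35, 0.27, -8.7, 0, 0], [0.35, 0.27, -9.2, 0, 0]]]'

```text
time: 7.33
ee_pos: [0.4577, -0.1942, 0.1652]
tool_rot: [0.159, 0.987, -0.001, 0.0]
wrist_force: [0.0, 0.1, -0.1]
finger_gap: 0.0561
grasp_force: 0.0
```

apply_moves --moves '[[[0.35, 0, -0.6, 0, 0], [0.35, 0, -1.05, 0, 0], [0.35, 0, -1.05, 0, 0], [0.35, 0, -1.05, 0, 0], [0.35, 0, -1.05, 0, 0], [0.35, 0, -1.05, 0, 0], [0.35, 0, -1.05, 0, 0], [0.35, 0, -1.05, 0, 0]]]'

```text
time: 8.0
ee_pos: [0.4576, -0.2205, 0.1653]
tool_rot: [0.157, 0.988, 0.0, 0.0]
wrist_force: [0.7, -1.0, -0.1]
finger_gap: 0.0554
grasp_force: 0.0
```

```bash
python3 - <<'E'
from h import *
o=look([('stick',.103),('round_dish',.01),('dropper_bottle',.08)],'w5')
E
```

```text
tcp [ 0.45763292 -0.22049926  0.16528035] q [0.157 0.988 0.    0.   ] gap 0.055375102218555 t 8.0 j [-0.45  0.16 -0.33  1.08  0.   -0.13]
stick 0.91 px 74 149 210 277 [ 0.4404 -0.3575]
stick 0.9 px 161 216 196 264 [ 0.4486 -0.2946]
stick 0.89 px 265 301 167 227 [ 0.4461 -0.2183]
stick 0.82 px 173 219 256 312 [ 0.4939 -0.308 ]
round_dish 0.66 px 255 322 144 207 [ 0.4537 -0.2157]
round_dish 0.58 px 428 492 98 127 [ 0.4451 -0.04  ]
dropper_bottle 0.65 px 429 492 97 127 [ 0.4304 -0.0726]
```

View pics/w5.png

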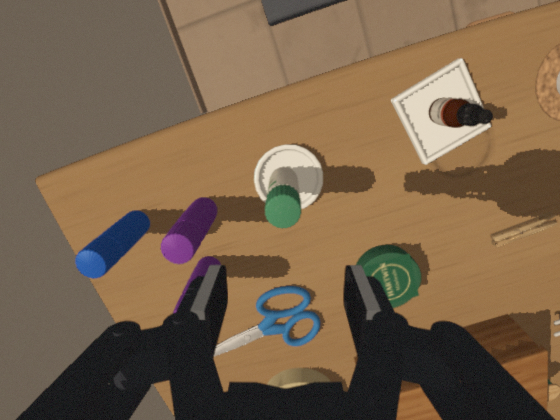

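The stick's green cap is at (284,209) in the round dish (288,177). The nearest purple stick is at (180,248) and the tin at (388,276).

```bash
python3 - <<'E'
from h import *
o=robot.get_obs(); o['ee_pos']=[.4575,-.2215,.165]; o['tool_rot']=[.158,.987,0,0]
for n,u,v,z in(('stick',283.5,209,.103),('dish',288.5,177,.01),('purple',180,248,.099),('tin',389,275,.025)): print(n,at('wrist',u,v,z,o)[:2])
for v in(0,1):print('grasp pt px',proj('wrist',(.4575,-.2215,.103*v+.004*(1-v)),o))
E
```

```text
stick [ 0.45474257 -0.22184853]
dish [ 0.45490763 -0.21717078]
purple [ 0.46150161 -0.30987477]
tin [ 0.58619333 -0.14745803]
grasp pt px (np.float64(285.18837502467824), np.float64(179.2415996736424))
grasp pt px (np.float64(285.1207157413147), np.float64(212.21125247758113))
```

apply_moves --moves '[[[0.35, -0.07, 0, -0.6, 0], [0.35, -0.07, 0, -1.6, 0], [0.35, -0.07, 0, -2.6, 0], [0.35, -0.07, 0, -3.5, 0], [0.35, -0.07, 0, -3.97, 0], [0.35, -0.07, 0, -3.97, 0], [1, -0.07, 0, -3.97, 0], [1, -0.07, 0, -3.97, 0]]]'

```text
time: 8.87
ee_pos: [0.4563, -0.2217, 0.0472]
tool_rot: [0.158, 0.987, -0.0, 0.001]
wrist_force: [0.2, -0.7, -0.6]
finger_gap: 0.0323
grasp_force: 0.0
```

apply_moves --moves '[[[1, 0, 0, 0, 0], [1, 0, 0, 0, 0], [1, 0, 0, 0, 0], [1, 0, 0, 0, 0], [1, 0, 0, 0.7, 0], [1, 0, 0, 1.7, 0], [1, 0, 0, 2.7, 0], [1, 0, 0, 3.5, 0]]]'

```text
time: 9.53
ee_pos: [0.4556, -0.2214, 0.1534]
tool_rot: [0.158, 0.987, -0.0, 0.001]
wrist_force: [1.3, -0.5, -0.9]
finger_gap: 0.027
grasp_force: 59.1
```

```bash
python3 - <<'E'
from h import *
o=look([('stick',.18)],'s6','side')
im=cv2.imread('pics/s6.png')[40:240,200:400]; cv2.imwrite('pics/s6c.png',cv2.resize(im,None,fx=2.8,fy=2.8))
E
```

```text
tcp [ 0.45563721 -0.22136577  0.15335011] q [ 0.158  0.987 -0.     0.001] gap 0.02703300856365808 t 9.5333 j [-0.45  0.16 -0.35  1.05  0.   -0.14]
stick 0.82 px 318 331 112 151 [ 0.4479 -0.1582]
stick 0.76 px 319 331 152 178 [0.4199 0.046 ]
stick 0.64 px 297 307 137 173 [0.4719 0.0033]
stick 0.46 px 330 337 133 167 [ 0.4137 -0.041 ]
```

View pics/s6c.png

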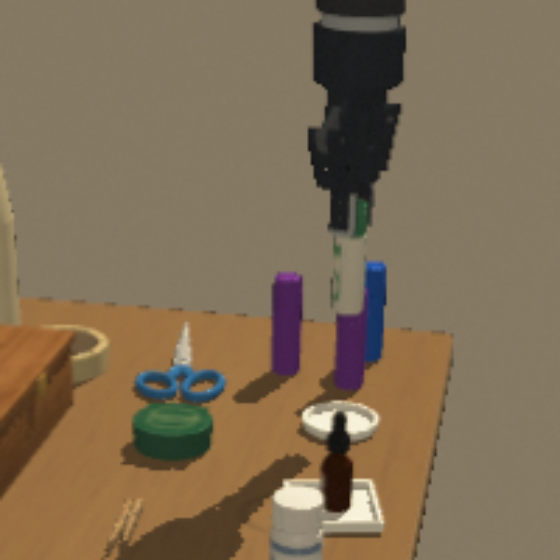

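The stick is held upright with its underside at about 0.11 m, which clears the tablet and dropper bottles on the way.

apply_moves --moves '[[[1, 0, 0.6, 0.3, 0], [1, 0, 1.6, 0.4, 0], [1, 0, 2.7, 0.4, 0], [1, 0, 3.8, 0.4, 0], [1, 0, 4.9, 0.4, 0], [1, 0, 6, 0.4, 0], [1, 0, 7.1, 0.4, 0], [1, 0, 8.2, 0.4, 0]]]'

```text
time: 10.3
ee_pos: [0.4547, 0.0262, 0.1626]
tool_rot: [0.158, 0.987, -0.0, -0.0]
wrist_force: [-0.0, -0.2, -0.9]
finger_gap: 0.027
grasp_force: 59.2
```

apply_moves --moves '[[[1, 0, 1.1, 0, 0], [1, 0, 2.2, 0, 0], [1, 0, 3.3, 0, 0], [1, 0, 4.4, 0, 0], [1, -0.1, 5.5, 0, 0], [1, -0.22, 6.6, 0, 0], [1, -0.22, 7.4, 0, 0], [1, -0.22, 7.8, 0, 0]]]'

```text
time: 10.97
ee_pos: [0.4481, 0.2614, 0.1624]
tool_rot: [0.156, 0.988, 0.0, -0.0]
wrist_force: [0.9, -0.0, -0.5]
finger_gap: 0.0271
grasp_force: 59.2
```

apply_moves --moves '[[[1, 0, 0, -0.6, 0], [1, 0, 0, -1.5, 0], [1, 0, 0, -2.4, 0], [1, 0, 0, -3, 0], [1, 0, 0, -3.3, 0], [1, 0, 0, -3.3, 0], [1, 0, 0, -3.3, 0], [1, 0, 0, -3.3, 0]]]'

```text
time: 11.63
ee_pos: [0.4498, 0.259, 0.0653]
tool_rot: [0.158, 0.987, 0.001, 0.001]
wrist_force: [-0.1, 0.1, -0.3]
finger_gap: 0.027
grasp_force: 59.3
```

```bash
python3 - <<'E'
from h import *
o=look([('stick',.06),('oblong_dish',.01)],'s7','side')
im=cv2.imread('pics/s7.png')[200:330,220:350]; cv2.imwrite('pics/s7c.png',cv2.resize(im,None,fx=4,fy=4))
E
```

```text
tcp [0.44980036 0.2590449  0.06527189] q [0.158 0.987 0.001 0.001] gap 0.02699933358610067 t 11.6333 j [ 0.52  0.26 -0.45  0.86 -0.    0.84]
stick 0.73 px 317 331 141 178 [ 0.4615 -0.292 ]
stick 0.72 px 277 295 244 300 [0.4541 0.2431]
stick 0.64 px 328 337 133 168 [ 0.4479 -0.3654]
stick 0.39 px 311 336 212 229 [0.4174 0.0451]
oblong_dish 0.6 px 255 319 290 319 [0.447  0.2662]
```

View pics/s7c.png

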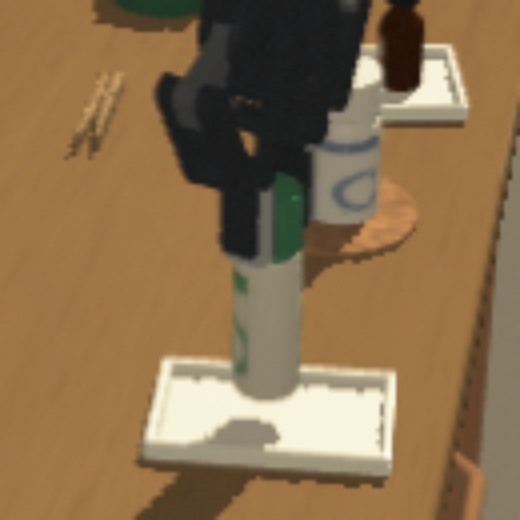

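The stick hangs upright, centred over the oblong dish about 20 mm above its floor, so I lower and release it.

apply_moves --moves '[[[1, 0, 0, -0.3, 0], [1, 0, 0, -0.5, 0], [1, 0, 0, -0.59, 0], [1, 0, 0, -0.59, 0], [0, 0, 0, -0.59, 0], [0, 0, 0, -0.59, 0], [0, 0, 0, -0.59, 0], [0, 0, 0, -0.59, 0]]]'

```text
time: 12.45
ee_pos: [0.4485, 0.2586, 0.0459]
tool_rot: [0.158, 0.987, -0.0, -0.0]
wrist_force: [0.5, 1.2, -0.5]
finger_gap: 0.0739
grasp_force: 0.0
```

apply_moves --moves '[[[0, 0, 0, 0, 0], [0, 0, 0, 0.6, 0], [0, 0, 0, 1.3, 0], [0, 0, 0, 2.3, 0], [0, 0, 0, 3.3, 0], [0, 0, 0, 4, 0], [0, 0, 0, 4, 0], [0, 0, 0, 4, 0]]]'

```text
time: 13.12
ee_pos: [0.4497, 0.2593, 0.1674]
tool_rot: [0.158, 0.987, 0.001, 0.001]
wrist_force: [0.9, 0.8, -0.4]
finger_gap: 0.0855
grasp_force: 0.0
```

```bash
python3 - <<'E'
from h import *
o=look([('stick',.1),('oblong_dish',.01)],'w8')
o['tool_rot']=[.158,.987,0,0]; print(proj('wrist',(.449,.2585,.103),o),proj('wrist',(.449,.2585,.01),o))
E
```

```text
tcp [0.44974814 0.25928689 0.16744152] q [0.158 0.987 0.001 0.001] gap 0.08550251055792585 t 13.1167 j [ 0.52  0.18 -0.3   1.09 -0.    0.84]
stick 0.69 px 266 303 166 227 [0.4398 0.2622]
(np.float64(283.80453112099786), np.float64(210.51213588069706)) (np.float64(284.21121999756053), np.float64(179.6605652294788))
```

View pics/w8.png

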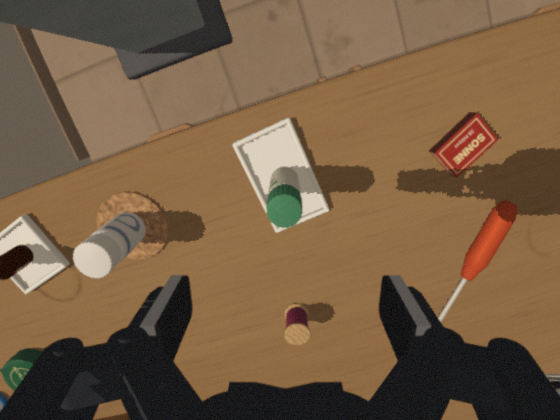

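The stick stands upright in the middle of the oblong dish (cap 285,209; dish centre about 283,177). The reel is unmoved at (297,325).

apply_moves --moves '[[[0.35, 0, -1, 0, 0], [0.35, 0, -2.2, 0, 0], [0.35, 0, -3.5, 0, 0], [0.35, -0.1, -4.8, 0, 0], [0.35, -0.2, -6.1, 0, 0], [0.35, -0.2, -7.4, 0, 0], [0.35, -0.3, -8.7, 0, 0], [0.35, -0.3, -9.7, 0, 0]]]'

```text
time: 13.93
ee_pos: [0.4378, -0.0346, 0.165]
tool_rot: [0.158, 0.987, -0.0, -0.001]
wrist_force: [0.4, 0.0, 0.5]
finger_gap: 0.0556
grasp_force: 0.0
```

apply_moves --moves '[[[0.35, 0, -0.6, 0, 0], [0.35, 0, -0.78, 0, 0], [0.35, 0, -0.78, -0.3, 0], [0.35, 0, -0.78, -0.6, 0], [0.35, 0, -0.78, -1, 0], [0.35, 0, -0.78, -1, 0], [0.35, 0, -0.78, -1, 0], [0.35, 0, -0.78, -1, 0]]]'

```text
time: 14.6
ee_pos: [0.4396, -0.0547, 0.1361]
tool_rot: [0.157, 0.988, 0.0, -0.0]
wrist_force: [-0.3, -0.5, 0.5]
finger_gap: 0.0552
grasp_force: 0.0
```

```bash
python3 - <<'E'
from h import *
o=look([('dropper_bottle',.087),('round_dish',.01),('square_dish',.01)],'w9')
o['tool_rot']=[.158,.987,0,0]; 
for z in(.087,.05,.004):print(proj('wrist',(.440,-.056,z),o))
E
```

```text
tcp [ 0.43960577 -0.05472549  0.13613265] q [ 0.157  0.988  0.    -0.   ] gap 0.05522414627775886 t 14.6 j [-0.12  0.06 -0.51  1.    0.    0.19]
dropper_bottle 0.78 px 268 298 174 222 [ 0.4248 -0.0514]
round_dish 0.57 px 103 171 220 283 [ 0.4553 -0.2153]
square_dish 0.68 px 231 337 134 238 [ 0.4369 -0.055 ]
(np.float64(283.56064758110824), np.float64(219.44585871537873))
(np.float64(283.79357346937906), np.float64(202.981958753189))
(np.float64(284.0113437577569), np.float64(187.61967141251773))
```

View pics/w9.png

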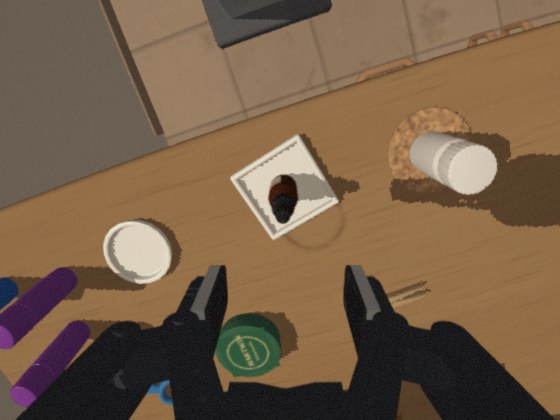

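The bulb is at (282,214) with the body under it at (283,190), in the square dish (285,188). The empty round dish is at (138,251).

```bash
python3 - <<'E'
from h import *
o=robot.get_obs(); o['ee_pos']=[.440,-.0555,.136]; o['tool_rot']=[.158,.987,0,0]
for n,u,v,z in(('bulb',282.5,216,.085),('body',283,189,.004),('round',138,251.5,.009),('sq',285,188,.01),('tablet',469,165,.082)): print(n,at('wrist',u,v,z,o)[:2])
E
```

```text
bulb [ 0.43836467 -0.05690256]
body [ 0.44133698 -0.0580832 ]
round [ 0.45600707 -0.21574284]
sq [ 0.43940189 -0.05546688]
tablet [0.44408996 0.0777016 ]
```

apply_moves --moves '[[[0.35, 0, -0.05, -0.6, 0], [0.35, 0, -0.05, -1.6, 0], [0.35, 0, -0.05, -2.6, 0], [0.35, 0, -0.05, -3.4, 0], [0.35, 0, -0.05, -3.75, 0], [0.35, 0, -0.05, -3.75, 0], [1, 0, -0.05, -3.75, 0], [1, 0, -0.05, -3.75, 0]]]'

```text
time: 15.47
ee_pos: [0.4409, -0.0573, 0.025]
tool_rot: [0.158, 0.987, 0.0, 0.001]
wrist_force: [0.5, -0.4, -0.0]
finger_gap: 0.0321
grasp_force: 0.0
```

apply_moves --moves '[[[1, 0, 0, 0, 0], [1, 0, 0, 0, 0], [1, 0, 0, 0, 0], [1, 0, 0, 0, 0], [1, 0, 0, 0, 0], [1, 0, 0, 0.4, 0], [1, 0, 0, 1, 0], [1, 0, 0, 1.5, 0]]]'

```text
time: 16.13
ee_pos: [0.4399, -0.0572, 0.0701]
tool_rot: [0.158, 0.987, -0.0, 0.0]
wrist_force: [0.3, -0.2, -1.1]
finger_gap: 0.0152
grasp_force: 58.9
```

```bash
python3 - <<'E'
from h import *
o=look([('dropper_bottle',.06)],'s10','side')
im=cv2.imread('pics/s10.png')[110:260,230:380]; cv2.imwrite('pics/s10c.png',cv2.resize(im,None,fx=3.6,fy=3.6))
E
```

```text
tcp [ 0.4399376  -0.05718883  0.07013743] q [ 0.158  0.987 -0.     0.   ] gap 0.015235804742085045 t 16.1333 j [-0.13  0.12 -0.61  0.84 -0.    0.19]
dropper_bottle 0.63 px 315 326 185 203 [ 0.4409 -0.0785]
```

View pics/s10c.png

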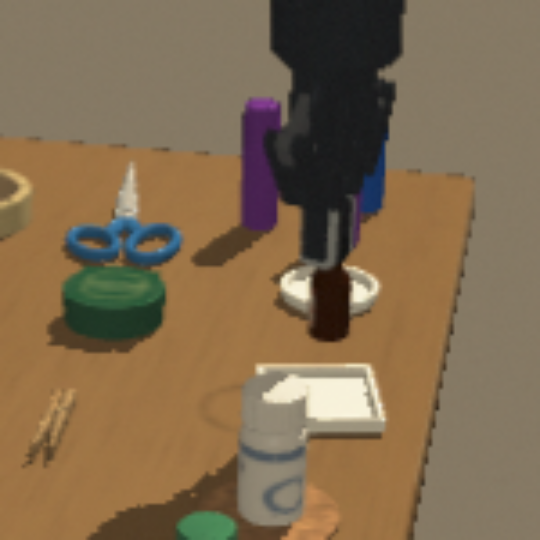

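```bash
python3 - <<'E'
from h import *
for z in(.004,.02,.03,.05,.07,.09,.13):print(z,proj('side',(.440,-.0575,z)))
for m in robot.masks_of('side','dropper_bottle')[:1]:
    ys,xs=np.nonzero(m['mask']); print([(y,xs[ys==y].min(),xs[ys==y].max()) for y in sorted(set(ys))])
E
```

```text
0.004 (np.float64(318.47483134381423), np.float64(220.5036356373199))
0.02 (np.float64(318.78089072593957), np.float64(214.17132970105675))
0.03 (np.float64(318.9732237905441), np.float64(210.17234055074434))
0.05 (np.float64(319.36025032915), np.float64(202.0784936531175))
0.07 (np.float64(319.7503386648913), np.float64(193.856073962813))
0.09 (np.float64(320.14337520720335), np.float64(185.50428480535038))
0.13 (np.float64(320.93776930580657), np.float64(168.41006476490588))
[(np.int64(185), np.int64(321), np.int64(324)), (np.int64(186), np.int64(318), np.int64(325)), (np.int64(187), np.int64(317), np.int64(326)), (np.int64(188), np.int64(317), np.int64(326)), (np.int64(189), np.int64(317), np.int64(326)), (np.int64(190), np.int64(317), np.int64(326)), (np.int64(191), np.int64(317), np.int64(326)), (np.int64(192), np.int64(316), np.int64(326)), (np.int64(193), np.int64(316), np.int64(326)), (np.int64(194), np.int64(316), np.int64(326)), (np.int64(195), np.int64(316), np.int64(326)), (np.int64(196), np.int64(316), np.int64(326)), (np.int64(197), np.int64(315), np.int64(326)), (np.int64(198), np.int64(316), np.int64(326)), (np.int64(199), np.int64(316), np.int64(326)), (np.int64(200), np.int64(316), np.int64(326)), (np.int64(201), np.int64(316), np.int64(325)), (np.int64(202), np.int64(317), np.int64(325)), (np.int64(203), np.int64(318), np.int64(324))]
```

```bash
python3 - <<'E'
from h import *
print('stick tip pred',proj('side',(.4556,-.205,.1534)),'seen ~122; tablet tip pred',proj('side',(.452,.28,.0725)),'seen ~260; now pred',proj('side',(.44,-.047,.070)),'seen ~184')
o=look([('dropper_bottle',.06),('round_dish',.01)],'w11')
im=cv2.imread('pics/w11.png')[100:420,120:440]; cv2.imwrite('pics/w11c.png',cv2.resize(im,None,fx=1.8,fy=1.8))
E
```

```text
stick tip pred (np.float64(323.3794452938969), np.float64(135.96575134159679)) seen ~122; tablet tip pred (np.float64(282.85110770222474), np.float64(278.17586465369175)) seen ~260; now pred (np.float64(319.0706006725935), np.float64(195.8529169318202)) seen ~184
tcp [ 0.44142541 -0.05736668  0.07028456] q [0.158 0.987 0.    0.002] gap 0.014875136744059115 t 16.2833 j [-0.13  0.12 -0.61  0.84  0.    0.19]
dropper_bottle 0.65 px 262 309 212 319 [ 0.4567 -0.0621]
round_dish 0.8 px 66 148 246 320 [ 0.4542 -0.214 ]
```

View pics/w11c.png

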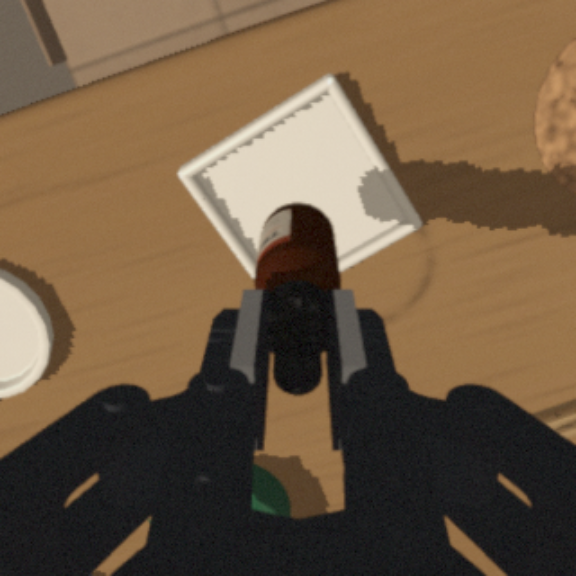

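The pads hold the dropper by its black cap. The bottle hangs straight (bulb 298,380, body 298,250 in the crop) and 45 mm up, which is good enough to carry.

apply_moves --moves '[[[1, 0.1, -0.6, 0, 0], [1, 0.2, -1.5, 0, 0], [1, 0.3, -2.5, 0, 0], [1, 0.4, -3.5, 0, 0], [1, 0.52, -4.4, 0, 0], [1, 0.52, -5, 0, 0], [1, 0.52, -5.3, 0, 0], [1, 0.52, -5.3, -0.3, 0]]]'

```text
time: 17.1
ee_pos: [0.4561, -0.218, 0.0601]
tool_rot: [0.159, 0.987, -0.0, 0.001]
wrist_force: [0.2, 0.3, -1.2]
finger_gap: 0.0149
grasp_force: 59.0
```

apply_moves --moves '[[[1, 0, 0, -0.5, 0], [1, 0, 0, -0.9, 0], [1, 0, 0, -1.1, 0], [1, 0, 0, -1.18, 0], [1, 0, 0, -1.18, 0], [0.35, 0, 0, -1.18, 0], [0.35, 0, 0, -1.18, 0], [0.35, 0, 0, -1.18, 0]]]'

```text
time: 17.77
ee_pos: [0.4551, -0.2152, 0.0241]
tool_rot: [0.157, 0.988, 0.0, -0.0]
wrist_force: [0.4, -0.3, -0.5]
finger_gap: 0.0508
grasp_force: 0.0
```

apply_moves --moves '[[[0.35, 0, 0, 0, 0], [0.35, 0, 0, 0.4, 0], [0.35, 0, 0, 1.2, 0], [0.35, 0, 0, 2.2, 0], [0.35, 0, 0, 3.2, 0], [0.35, 0, 0, 4, 0], [0.35, 0, 0, 4, 0], [0.35, 0, 0, 4, 0]]]'

```text
time: 18.43
ee_pos: [0.4566, -0.2166, 0.1457]
tool_rot: [0.158, 0.987, -0.0, 0.001]
wrist_force: [0.7, 0.3, -0.2]
finger_gap: 0.0554
grasp_force: 0.0
```

```bash
python3 - <<'E'
from h import *
o=look([('dropper_bottle',.087),('round_dish',.01)],'w12')
o['tool_rot']=[.158,.987,0,0]; 
for z in(.087,.004):print(proj('wrist',(.4555,-.2165,z),o))
E
```

```text
tcp [ 0.45655609 -0.2165695   0.1456964 ] q [ 0.158  0.987 -0.     0.001] gap 0.05539815834110252 t 18.4333 j [-0.44  0.17 -0.37  1.03  0.   -0.13]
dropper_bottle 0.69 px 273 301 168 213 [ 0.4404 -0.2099]
round_dish 0.72 px 249 321 150 219 [ 0.4557 -0.2165]
(np.float64(284.7546374475947), np.float64(212.4220800908244))
(np.float64(284.9035341283628), np.float64(183.13688546137823))
```

View pics/w12.png

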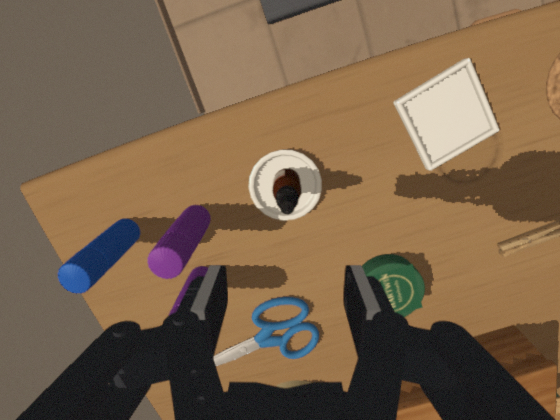

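The dropper stands upright in the middle of the round dish (bulb 287,208, dish centre 285,184). Next is the tablet bottle on the mat.

apply_moves --moves '[[[0, 0, 0.8, 0.3, 0], [0, 0, 2, 0.5, 0], [0, 0, 3.3, 0.5, 0], [0, -0.1, 4.6, 0.5, 0], [0, -0.1, 5.9, 0.5, 0], [0, -0.2, 7.2, 0.5, 0], [0, -0.24, 8.4, 0.5, 0], [0, -0.24, 9.4, 0.5, 0]]]'

```text
time: 19.25
ee_pos: [0.4464, 0.068, 0.1581]
tool_rot: [0.157, 0.988, -0.0, -0.001]
wrist_force: [0.5, -0.1, 0.9]
finger_gap: 0.0853
grasp_force: 0.0
```

apply_moves --moves '[[[0, 0, 0.6, 0, 0], [0, 0, 0.6, 0, 0], [0, 0, 0.6, 0, 0], [0, 0, 0.6, 0, 0], [0, 0, 0.6, 0, 0], [0, 0, 0.6, 0, 0], [0, 0, 0.6, 0, 0], [0, 0, 0.6, 0, 0]]]'

```text
time: 19.92
ee_pos: [0.4483, 0.0832, 0.1595]
tool_rot: [0.158, 0.987, -0.0, 0.0]
wrist_force: [0.1, -1.1, -0.1]
finger_gap: 0.0854
grasp_force: 0.0
```

```bash
python3 - <<'E'
from h import *
o=look([('tablet_bottle',.082),('square_dish',.01),('cork_mat',.004)],'w13')
o['ee_pos']=[.4485,.0835,.161];o['tool_rot']=[.158,.987,0,0]; 
im=cv2.imread('pics/w13.png')
m=robot.masks_of('wrist','tablet_bottle')[0]['mask']; ys,xs=np.nonzero(m); b=ys.max()
print('cap',at('wrist',(xs.min()+xs.max())/2,b-21,.082,o)[:2],b,[(y,xs[ys==y].min(),xs[ys==y].max()) for y in range(b-40,b,5)])
m=robot.masks_of('wrist','square_dish')[0]['mask']; r=cv2.minAreaRect(np.argwhere(m)[:,::-1].astype(np.float32)); print(r,at('wrist',*r[0],.01,o)[:2])
print(proj('wrist',(.4485,.084,.082),o))
E
```

```text
tcp [0.4483005  0.08316083 0.15952902] q [ 0.158  0.987 -0.     0.   ] gap 0.08537444088123368 t 19.9167 j [ 0.18  0.07 -0.45  1.05 -0.    0.5 ]
tablet_bottle 0.83 px 261 305 163 226 [0.4393 0.0844]
tablet_bottle 0.69 px 410 497 61 186 [0.4265 0.2209]
square_dish 0.95 px 107 206 168 258 [ 0.4377 -0.0525]
cap [0.44806593 0.0818761 ] 226 [(186, np.int64(264), np.int64(303)), (191, np.int64(262), np.int64(304)), (196, np.int64(262), np.int64(304)), (201, np.int64(261), np.int64(305)), (206, np.int64(261), np.int64(305)), (211, np.int64(262), np.int64(304)), (216, np.int64(264), np.int64(302)), (221, np.int64(268), np.int64(296))]
((156.66525268554688, 214.87429809570312), (77.00508117675781, 70.34432983398438), 52.73359680175781) [ 0.44027392 -0.05367682]
(np.float64(285.73952401387703), np.float64(204.6976899970312))
```

apply_moves --moves '[[[0, 0, 0, -0.6, 0], [0, 0, 0, -1.7, 0], [0, 0, 0, -2.8, 0], [0, 0, 0, -3.7, 0], [0, 0, 0, -4.1, 0], [0, 0, 0, -4.1, 0], [1, 0, 0, -4.1, 0], [1, 0, 0, -4.1, 0]]]'

```text
time: 20.88
ee_pos: [0.4492, 0.084, 0.0375]
tool_rot: [0.158, 0.987, 0.0, 0.001]
wrist_force: [0.1, -0.5, 1.2]
finger_gap: 0.064
grasp_force: 0.0
```

apply_moves --moves '[[[1, 0, 0, 0, 0], [1, 0, 0, 0, 0], [1, 0, 0, 0, 0], [1, 0, 0, 0, 0], [1, 0, 0, 0, 0], [1, 0, 0, 0.4, 0], [1, 0, 0, 0.8, 0], [1, 0, 0, 1.2, 0]]]'

```text
time: 21.55
ee_pos: [0.4483, 0.0839, 0.0735]
tool_rot: [0.158, 0.987, 0.0, 0.0]
wrist_force: [0.5, 0.2, -0.7]
finger_gap: 0.0339
grasp_force: 59.7
```

apply_moves --moves '[[[1, 0, -0.6, 0, 0], [1, -0.1, -1.5, 0, 0], [1, -0.2, -2.5, 0, 0], [1, -0.29, -3.5, 0, 0], [1, -0.29, -4.3, 0, 0], [1, -0.29, -4.62, 0, 0], [1, -0.29, -4.62, -0.3, 0], [1, -0.29, -4.62, -0.6, 0]]]'

```text
time: 22.22
ee_pos: [0.4405, -0.0547, 0.0546]
tool_rot: [0.158, 0.987, 0.0, 0.001]
wrist_force: [0.5, 0.3, -0.4]
finger_gap: 0.0337
grasp_force: 59.8
```

apply_moves --moves '[[[1, 0, 0, -0.3, 0], [1, 0, 0, -0.5, 0], [1, 0, 0, -0.58, 0], [1, 0, 0, -0.58, 0], [0, 0, 0, -0.58, 0], [0, 0, 0, -0.58, 0], [0, 0, 0, -0.58, 0], [0, 0, 0, -0.58, 0]]]'

```text
time: 22.88
ee_pos: [0.4392, -0.0542, 0.0366]
tool_rot: [0.157, 0.988, 0.0, -0.0]
wrist_force: [-0.8, -0.1, -0.1]
finger_gap: 0.0803
grasp_force: 0.0
```

apply_moves --moves '[[[0, 0, 0, 0, 0], [0, 0, 0, 0.5, 0], [0, 0, 0, 1.3, 0], [0, 0, 0, 2.3, 0], [0, 0, 0, 3.3, 0], [0, 0, 0, 4.3, 0], [0, 0, 0, 4.3, 0], [0, 0, 0, 4.3, 0]]]'

```text
time: 23.55
ee_pos: [0.4411, -0.0549, 0.1677]
tool_rot: [0.158, 0.987, 0.0, 0.002]
wrist_force: [0.2, -0.3, -0.1]
finger_gap: 0.0853
grasp_force: 0.0
```

```bash
python3 - <<'E'
from h import *
o=look([('tablet_bottle',.082),('square_dish',.01)],'w14')
o['tool_rot']=[.158,.987,0,0]; 
for z in(.082,.01):print(proj('wrist',(.4398,-.055,z),o))
save('side','s14'); a=cv2.imread('pics/w14.png'); b=cv2.imread('pics/s14.png')[100:340,180:400]
b=cv2.resize(b,(385,420)); cv2.imwrite('pics/f.png',np.hstack([a[:,60:460],b]))
E
```

```text
tcp [ 0.44112746 -0.05492066  0.16766112] q [0.158 0.987 0.    0.002] gap 0.08526992873512465 t 23.55 j [-0.12  0.04 -0.46  1.07  0.    0.19]
tablet_bottle 0.8 px 260 304 159 219 [ 0.4302 -0.0539]
square_dish 0.78 px 235 333 128 224 [ 0.4374 -0.0548]
(np.float64(284.53079825334925), np.float64(200.78946692550508))
(np.float64(284.69940770018036), np.float64(178.86181967496245))
```

View pics/f.png

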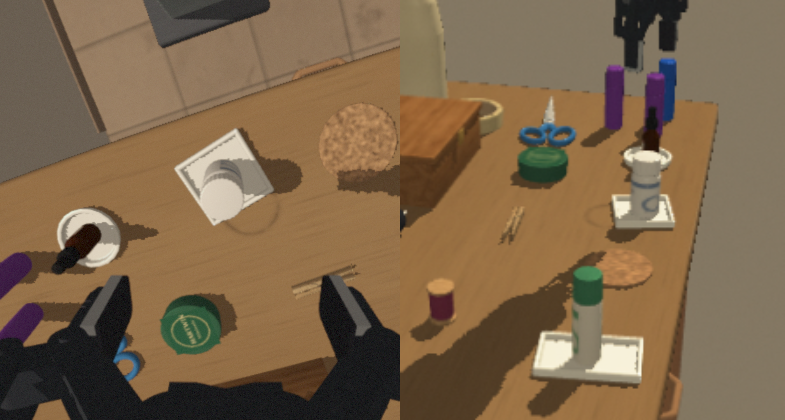

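In the composite all three bottles stand upright and centred: the tablet bottle in the square dish (222,180), the dropper in the round dish (89,237) and the stick in the oblong dish (587,340). The gripper is clear and the tin and reel are undisturbed, so I hand in.

```bash
python3 -c "
from workcell import robot
print(robot.hand_in())"
```

```text
the job is handed in; nothing more can be done
None
```

I handed the job in at about 24 s: in the last pictures the dropper stands in the round dish, the tablet bottle in the square dish and the stick in the oblong dish, all upright and near the middle, with the tin and reel not visibly moved; no verdict was returned.

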